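# Put the cleaned microscope objectives away in order of height

## Task

The four steel microscope objectives on the blue-grey cleaning mat go back into the aluminium storage tray: stand them upright, lens up, one centred on each round black pad, in order of height, with the shortest next to the tray's pull handle and the tallest at the other end. Do not drop them or tip them over on the way.

Things in the scene. Friction and masses are not known exactly. Their poses are not given: they have to be found in the camera images.
- objective_34: Shortest of the loose steel objectives: 34 mm tall, about 90 g. Stands lens up on a flat black cap 28 mm wide, 7 mm high; above it a round barrel 30 mm wide to 30 mm height (grip here); then flat 28 mm front, 21 mm lens. Origin: centre of underside, z up its axis, yaw meaningless. Starts on the mat (top 3 mm above bench); there nothing is within 40 mm of its axis.
- objective_46: Second shortest of the loose steel objectives: 46 mm tall, about 120 g. Stands lens up on a flat black cap 28 mm wide, 7 mm high; above it a round barrel 30 mm wide to 30 mm height (grip here); then neck 29 mm to 36 mm height, cone to a 19 mm front, 13 mm lens. Origin: centre of underside, z up its axis, yaw meaningless. Starts on the mat (top 3 mm above bench); there nothing is within 40 mm of its axis.
- objective_58: Second tallest of the loose steel objectives: 58 mm tall, about 150 g. Stands lens up on a flat black cap 28 mm wide, 7 mm high; above it a round barrel 30 mm wide to 30 mm height (grip here); then neck 28 mm to 44 mm height, cone to a 14 mm front, 8 mm lens. Origin: centre of underside, z up its axis, yaw meaningless. Starts on the mat (top 3 mm above bench); there nothing is within 40 mm of its axis.
- objective_70: Tallest of the loose steel objectives: 70 mm tall, about 180 g. Stands lens up on a flat black cap 28 mm wide, 7 mm high; above it a round barrel 30 mm wide to 30 mm height (grip here); then neck 28 mm to 48 mm height, long cone to an 11 mm tip, 5 mm lens. Origin: centre of underside, z up its axis, yaw meaningless. Starts on the mat (top 3 mm above bench); there nothing is within 40 mm of its axis.
- pad_a: One of four identical round black rubber pads, 52 mm wide, 3 mm thick, in a straight row 70 mm apart along the middle of the tray; which place in the row it has varies. Fixed. Origin: centre of its underside; its upper face, where an objective stands, is 3 mm above that (12 mm above the bench).
- pad_b: One of four identical round black rubber pads, 52 mm wide, 3 mm thick, in a straight row 70 mm apart along the middle of the tray; which place in the row it has varies. Fixed. Origin: centre of its underside; its upper face, where an objective stands, is 3 mm above that (12 mm above the bench).
- pad_c: One of four identical round black rubber pads, 52 mm wide, 3 mm thick, in a straight row 70 mm apart along the middle of the tray; which place in the row it has varies. Fixed. Origin: centre of its underside; its upper face, where an objective stands, is 3 mm above that (12 mm above the bench).
- pad_d: One of four identical round black rubber pads, 52 mm wide, 3 mm thick, in a straight row 70 mm apart along the middle of the tray; which place in the row it has varies. Fixed. Origin: centre of its underside; its upper face, where an objective stands, is 3 mm above that (12 mm above the bench).
- handle: The tray's pull handle: steel bar bent to a bridge, 76 mm wide, 36 mm high, across one end of the tray (either end), in line with the pads, 58 mm beyond the centre of the nearest pad. The tray's other end has a plain low stop bar. Fixed. Origin: centre of its underside on the tray plate (9 mm above bench); x across the tray.
- tray: Flat aluminium storage tray, 100 x 350 mm, 9 mm thick, on the left or right part of the bench, with the cleaning mat on the other. Fixed. Origin: centre of its underside; x across it, y along it and the row of pads (at y = -105, -35, 35, 105 mm).
Mind the look-alikes: they are no part of the job. Leave any pink or red look-alike of the objective_34 alone.

How it is judged:
By the outcome, as a careful person would: the job done as asked, in the order asked, and still so for the second after the job is handed in, with the robot touching nothing.
It also fails if it takes over 101 s, if anything falls off the work surface, if the arm or the gripper's body presses on something with over 40 N, if the wrist force passes 120 N, or if a joint passes its speed limit or range.

## Robot

A 6-joint arm with a two-finger parallel gripper is mounted at the origin on the work surface. World frame = base frame: x ahead of the robot, y to its left, z up, the work surface at z = 0. Lengths are in m, angles in degrees, forces in N, time in s.
With the tool pointing down it reaches from about 0.325 to 0.775 m from the base axis. Payload 5.5 kg.
Tool frame: the origin (TCP) lies at the centre of the arm's flange, where the gripper is bolted on; the fingertips stand 182 mm ahead of it and the grasp point (between the pads) lies 163 mm ahead of it; z points along the fingers, y is the line along which they close (so a half turn about z gives the same grasp; the last joint's range is limited). The gripper opens to 88 mm and grips with 3 to 60 N. Pads are 20 mm wide; open, the fingers measure 115 mm over their backs; the gripper's body (75 mm by 178 mm) begins 61 mm behind the grasp point.
Start: joints at [-74.238, 5.22, 70.514, -0, 104.267, -3.249], TCP at [0.195, -0.567, 0.405] pointing down, gripper open.
Joint ranges: [-164.24, 164.24], [-49.07, 125.15], [9.68, 141.18], [-86.29, 266.29], [3.28, 154.24], [-151.56, 151.56]. Speed limits (degrees/s): [147.25, 147.25, 172.46, 180, 180, 180].

## Interface

Orientations are given as [roll, pitch, yaw] about the fixed x, y, z axes, in that order (R = Rz(yaw) Ry(pitch) Rx(roll)).
In Python, from station import r gives the robot as it stands. The module is installed in compiled form; this text tells all that it offers. Calls block until the motion is done:
- r.reach(position, orientation): joint-space move of the TCP to a pose.
- r.servo_line(position, rotation=None, speed=0.15): straight line of the TCP; rotation=None keeps the orientation; speed is the mean speed in m/s.
- r.move_joints(angles): joint-space move.
- r.let_go() and r.grab(squeeze=None): open the fingers fully, or close them until they stop; squeeze is the grip in N (None keeps the last).
- r.wait(seconds).
- r.inverse_kinematics(position, orientation): joint angles nearest the present ones, or None.
- r.sense(): the state.
- r.snapshot(name): name is "side" or "top"; returns a dict with "frame" (420x560x3 uint8, red, green, blue), "fx", "fy", "cx", "cy" (pixels), "R" (3x3) and "t" (3): a world point X has camera coordinates R X + t. Camera axes: x right, y down, z forward; pixel columns grow to the right and rows downward; lengths in m; the calibration is good to about 2 mm. A picture is of the moment at which its call begins. There is no depth.
A pose or a line that the arm cannot do raises r.IKError and nothing moves.
- r.hand_in(): hands the job in; it is judged then, once.
The state is a dict: "clock": time; "joints": joint angles; "joint_vel": joint speeds; "joint_torque": joint torques, N m; "tcp_pos": TCP position; "orientation": TCP orientation; "contact_force": force on the tool from outside, world axes, zero at the start; "torque": the same for the moment, N m; "opening": finger opening in m; "gripper_force": force on a finger pad.
Only numpy, scipy, OpenCV 4.12 (cv2) and the standard library are available. Lean on these libraries where they do the work, as an engineer would, in place of code of your own. Each camera call takes 0.05 s, during which the arm holds its last target. There are 200 camera calls.

## Working session

There is one attempt and no reset: what is moved stays moved. The work goes in short steps, each a Python script; the robot and the scene stay as the last script left them, time stands still between calls to the robot, and variables do not carry over. Pictures are saved under pics/ and viewed, at most 14 in all, crops included, and the job is handed in when it is done.

```bash
mkdir -p pics; python3 - <<'E'
from station import r
import cv2,numpy as np
for n in("top","side"):
    s=r.snapshot(n);cv2.imwrite(f"pics/{n}0.png",s["frame"][:,:,::-1])
    print(n,s["fx"],s["fy"],s["cx"],s["cy"],np.round(s["R"],3).tolist(),np.round(s["t"],3),(-np.array(s["R"]).T@np.array(s["t"])).round(3))
print(r.sense())
E
```

```text
top 528.1978787231417 528.1978787231417 278.0865310579082 201.5732146179081 [[0.001, -1.0, 0.008], [-0.997, -0.001, -0.076], [0.076, -0.008, -0.997]] [-0.017  0.532  1.397] [ 0.424 -0.005  1.433]
side 476.8845367595244 476.8845367595244 276.54762498488924 216.48642887744012 [[0.972, -0.235, -0.0], [-0.182, -0.752, -0.634], [0.149, 0.616, -0.774]] [-0.481  0.104  1.101] [ 0.323 -0.713  0.918]
{'clock': 0.1, 'joints': array([-7.42379899e+01,  5.25901452e+00,  7.05735980e+01, -1.86825714e-03,
        1.04266243e+02, -3.24773668e+00]), 'joint_vel': array([-0.07135305, -0.20960087, -0.18488562, -0.08396073, -0.08654285,
        0.03225119]), 'joint_torque': array([ 2.90180178e-03, -4.47856307e+01, -4.07570994e+01,  7.00257928e-02,
        2.84528104e-02, -1.11419306e-04]), 'tcp_pos': array([ 0.19545541, -0.56733178,  0.403631  ]), 'orientation': array([-1.79901200e+02, -3.79197978e-03,  1.90092847e+01]), 'contact_force': array([-0.10669717, -0.12529339,  0.15898402]), 'torque': array([ 0.07030901,  0.01216629, -0.0402523 ]), 'gripper_force': 0.0, 'opening': 0.08796678767319582}
```

View pics/top0.png

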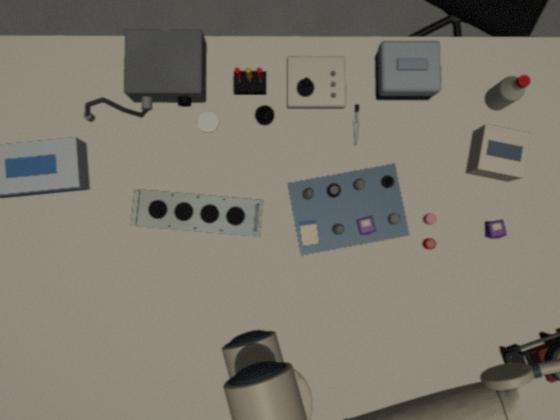

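View pics/side0.png

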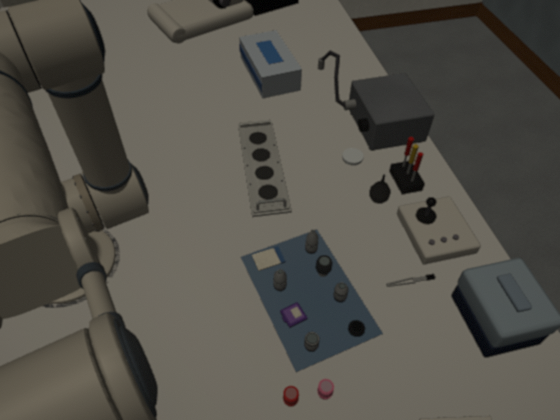

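```bash
python3 - <<'E'
import cv2,numpy as np
a=cv2.imread("pics/top0.png");b=cv2.imread("pics/side0.png")
f=lambda i,x,y,w,h,W,H:cv2.resize(cv2.convertScaleAbs(i[y:y+h,x:x+w],alpha=1.6),(W,H),interpolation=cv2.INTER_CUBIC)
t=np.vstack([f(a,125,175,150,70,600,280),f(a,280,160,170,90,600,318)])
cv2.imwrite("pics/c1.png",t)
s=f(b,235,110,160,300,320,600); s2=f(b,240,220,150,190,474,600)
cv2.imwrite("pics/c2.png",np.hstack([s,s2]))
E
```

```text
(no output)
```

View pics/c1.png

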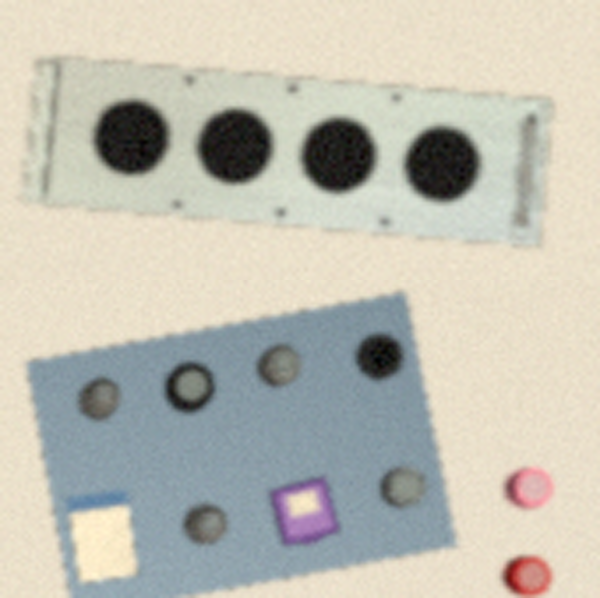

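View pics/c2.png

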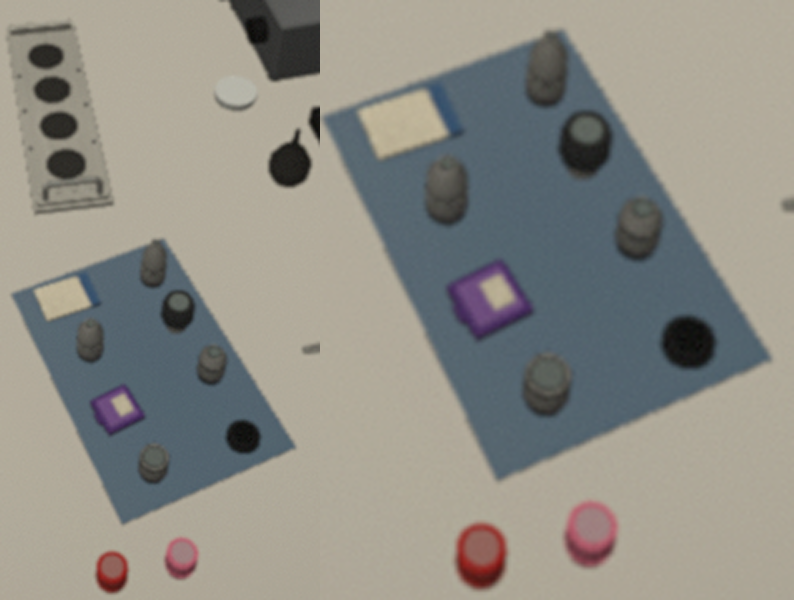

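```bash
cat >h.py <<'E'
import cv2,numpy as np
def ray(s,u,v,z):
    R=np.array(s["R"]);C=-R.T@np.array(s["t"])
    d=R.T@np.array([(u-s["cx"])/s["fx"],(v-s["cy"])/s["fy"],1]);return (C+d*(z-C[2])/d[2])[:2]
def blobs(m,lo,hi):
    n,l,st,c=cv2.connectedComponentsWithStats(m.astype(np.uint8))
    return [(c[i],st[i,4]) for i in range(1,n) if lo<st[i,4]<hi]
def box(m,x,y,w,h):
    k=np.zeros(m.shape,bool);k[y:y+h,x:x+w]=m[y:y+h,x:x+w];return k
def pads(s):
    f=s["frame"].astype(int);return box(f.max(2)<75,140,185,110,50)
def steel(s):
    f=s["frame"].astype(int);return box(f[...,2]-f[...,0]<16,290,165,120,90)
E
python3 - <<'E'
from station import r
from h import *
s=r.snapshot("top");f=s["frame"].astype(int)
print(f[210,320],f[193,308],f[210,158],f[198,170])
for c,a in blobs(pads(s),60,700):print("pad",c.round(1),a,ray(s,*c,.012).round(4))
for c,a in blobs(steel(s),40,400):print("obj",c.round(1),a,ray(s,*c,.022).round(4))
print("handle",ray(s,125+527/4,175+170/4,.045))
E
```

```text
[ 89 100 106] [79 81 77] [16 14 14] [130 131 121]
pad [157.4 208.9] 271 [0.5127 0.3082]
pad [183.3 211.1] 266 [0.5068 0.2385]
pad [209.2 213.3] 261 [0.5011 0.1688]
pad [235.1 215.5] 264 [0.4952 0.0992]
obj [387.1 181.3] 166 [ 0.5875 -0.31  ]
obj [358.8 183.8] 153 [ 0.5806 -0.2335]
obj [333.3 189.9] 184 [ 0.5639 -0.1648]
obj [307.8 193. ] 144 [ 0.5553 -0.0961]
obj [394.  218.2] 162 [ 0.4881 -0.3269]
obj [365.4 225. ] 258 [ 0.4698 -0.25  ]
obj [337.7 228.6] 160 [ 0.4599 -0.1758]
handle [0.48841808 0.03975896]
```

```bash
cat >>h.py <<'E'
def pose(r,x,y,z,yaw):
    q=r.sense()["joints"];best=None
    for k in(0,180):
        o=[180,0,yaw+k if yaw+k<=180 else yaw+k-360];j=r.inverse_kinematics([x,y,z+.163],o)
        if j is not None:
            d=np.abs(np.array(j)-q).max()
            if best is None or d<best[0]:best=(d,o)
    return [x,y,z+.163],best[1]
def move(r,a,b,h=.022,ya=-81.4,yb=-94.8,up=.15):
    g=lambda p,z:[p[0],p[1],z+.163]
    r.reach(*pose(r,*a,up,ya))
    r.servo_line(g(a,a_z(a)+h),speed=.1);r.grab(20)
    st=r.sense();print("grip",st["opening"],st["gripper_force"],st["contact_force"].round(1))
    r.servo_line(g(a,up),speed=.12);st=r.sense();print("lift",st["opening"],st["gripper_force"],st["clock"])
    r.reach(*pose(r,*b,up,yb));r.servo_line(g(b,.05),speed=.12)
    r.servo_line(g(b,.0125+h),speed=.03);r.wait(.2);print(r.sense()["contact_force"].round(1),r.sense()["opening"])
    r.let_go();r.servo_line(g(b,up),speed=.12);print("clock",r.sense()["clock"])
a_z=lambda p:.003 if p[1]<0 else .012
O={70:(.5553,-.0961),58:(.4599,-.1758),46:(.5806,-.2335),34:(.4881,-.3269)}
P={70:(.5127,.3082),58:(.5068,.2385),46:(.5011,.1688),34:(.4952,.0992)}
E
python3 - <<'E'
from station import r
from h import *
s=r.snapshot("side")
for n in O:
    for hh in(34,46,58,70):
        c=np.array(s["R"])@np.array([*O[n],.003+hh/1000])+s["t"]
        print(n,hh,(c[:2]/c[2]*s["fx"]+[s["cx"],s["cy"]]).round(1))
move(r,O[70],P[70])
s=r.snapshot("top");cv2.imwrite("pics/t1.png",s["frame"][:,:,::-1])
s=r.snapshot("side");cv2.imwrite("pics/s1.png",s["frame"][:,:,::-1])
E
```

```text
70 34 [311.8 239.1]
70 46 [312.1 236. ]
70 58 [312.4 232.8]
70 70 [312.7 229.5]
58 34 [279.8 276.2]
58 46 [279.8 273.2]
58 58 [279.8 270.1]
58 70 [279.8 267. ]
46 34 [341.3 287.3]
46 46 [341.9 284.3]
46 58 [342.5 281.3]
46 70 [343.1 278.2]
34 34 [311.8 336.6]
34 46 [312.2 333.9]
34 58 [312.5 331.2]
34 70 [312.9 328.4]
grip 0.029493190149252998 20.000008642673492 [-0.4  0.2 -0.4]
lift 0.029779562805972257 19.999823570251465 5.8667
[ 0.5 -0.1 -0.6] 0.029473115518185662
clock 11.35
```

The tip rows match (230, 269, 283 and about 333), which confirms which objective is which. Next I'll check how the first one was placed.

```bash
python3 - <<'E'
import cv2,numpy as np
a=cv2.imread("pics/t1.png");b=cv2.imread("pics/s1.png")
f=lambda i,x,y,w,h,W,H:cv2.resize(cv2.convertScaleAbs(i[y:y+h,x:x+w],alpha=1.6),(W,H),interpolation=cv2.INTER_CUBIC)
cv2.imwrite("pics/c3.png",np.hstack([f(a,125,150,160,110,480,330),f(b,220,100,110,120,302,330)]))
E
```

```text
(no output)
```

View pics/c3.png

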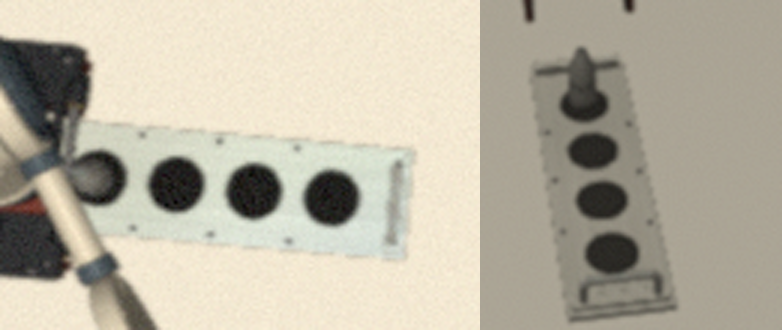

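The tallest stands upright on the pad farthest from the handle, and the handle is at the right-hand end in the top view. I'll move the other three now.

```bash
python3 - <<'E'
from station import r
from h import *
for n in(58,46,34):move(r,O[n],P[n])
r.reach(*pose(r,.45,-.25,.25,-81.4))
s=r.snapshot("top");cv2.imwrite("pics/t2.png",s["frame"][:,:,::-1])
b=r.snapshot("side");cv2.imwrite("pics/s2.png",b["frame"][:,:,::-1])
f=s["frame"].astype(int)
print(r.sense()["clock"])
a=s["frame"][:,:,::-1];b=b["frame"][:,:,::-1]
g=lambda i,x,y,w,h,W,H:cv2.resize(cv2.convertScaleAbs(i[y:y+h,x:x+w],alpha=1.7),(W,H),interpolation=cv2.INTER_CUBIC)
cv2.imwrite("pics/c4.png",np.vstack([g(a,130,180,140,60,700,300),g(b,190,110,140,60*2-20,420,300).repeat(1,0) if 0 else cv2.copyMakeBorder(g(b,220,115,100,100,300,300),0,0,0,400,cv2.BORDER_CONSTANT)]))
E
```

```text
grip 0.029986499924972352 19.999980926513672 [-0.9  0.2 -0.2]
lift 0.029595411653184318 19.99986469745636 16.7417
[ 0.5 -0.  -1.1] 0.02962468924421044
clock 22.2583
grip 0.0297596606272563 20.00005692243576 [-0.3 -0.3 -0.3]
lift 0.029830727671111647 19.99989241361618 27.5167
[ 0.6 -0.4 -1.4] 0.029549697244949016
clock 33.0083
grip 0.02912524622449137 20.000076591968536 [-0.3  0.5  0.5]
lift 0.029392398959074285 19.99989688396454 38.325
[-0.8  0.1 -0.8] 0.0297846016819558
clock 43.8667
45.3333
```

View pics/c4.png

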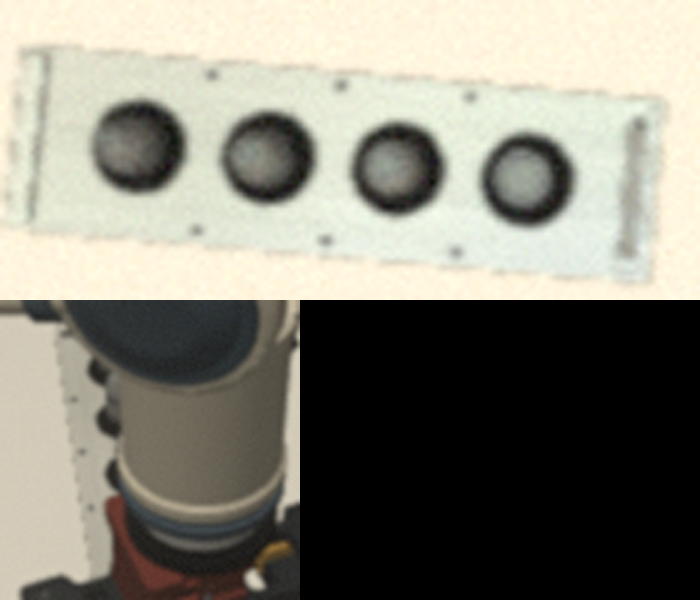

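All four are upright in the right order, but they look shifted slightly towards +y. I'll measure that, allowing for parallax.

```bash
python3 - <<'E'
from station import r
from h import *
s=r.snapshot("top");f=cv2.GaussianBlur(s["frame"],(3,3),0).astype(int).max(2)
X,Y=np.meshgrid(np.arange(560),np.arange(420))
for (n,p),c in zip(P.items(),[(157.4,208.9),(183.3,211.1),(209.2,213.3),(235.1,215.5)]):
  for th in(40,48):
    m=(f>th)&((X-c[0])**2+(Y-c[1])**2<8.3**2)
    for q,a in blobs(m,40,400):
        e=ray(s,*q,.031)-p;print(n,th,q.round(1),a,(e*1000).round(1))
E
```

```text
70 40 [154.9 209. ] 114 [-1.4  2.3]
70 48 [154.4 209.1] 88 [-1.7  3.6]
58 40 [181.2 211.2] 119 [-1.2  2.3]
58 48 [180.9 211.3] 98 [-1.6  3. ]
46 40 [207.2 213.1] 119 [-0.5  2.9]
46 48 [207.3 213.1] 103 [-0.6  2.8]
34 40 [233.6 214.8] 138 [0.9 2.6]
34 48 [233.5 214.9] 116 [0.8 2.8]
```

```bash
python3 - <<'E'
from station import r
from h import *
r.move_joints([-74.238,5.22,70.514,0,104.267,-3.249])
s=r.snapshot("side");print(r.sense()["clock"])
b=s["frame"][:,:,::-1].copy()
k=6;i=cv2.resize(cv2.convertScaleAbs(b[115:215,220:310],alpha=2),None,fx=k,fy=k,interpolation=cv2.INTER_CUBIC)
def pr(x,y,z):
    c=np.array(s["R"])@np.array([x,y,z])+s["t"];u=c[:2]/c[2]*s["fx"]+[s["cx"],s["cy"]];return ((u-[220,115]+.5)*k).round().astype(int)
th=np.linspace(0,6.28,40)
for p in P.values():
    for rad,z,col in((.026,.012,(0,255,0)),(.015,.042,(0,0,255))):
        cv2.polylines(i,[np.array([pr(p[0]+rad*np.cos(t),p[1]+rad*np.sin(t),z) for t in th],np.int32)],True,col,1)
cv2.imwrite("pics/c5.png",i)
E
```

```text
46.9417
```

View pics/c5.png

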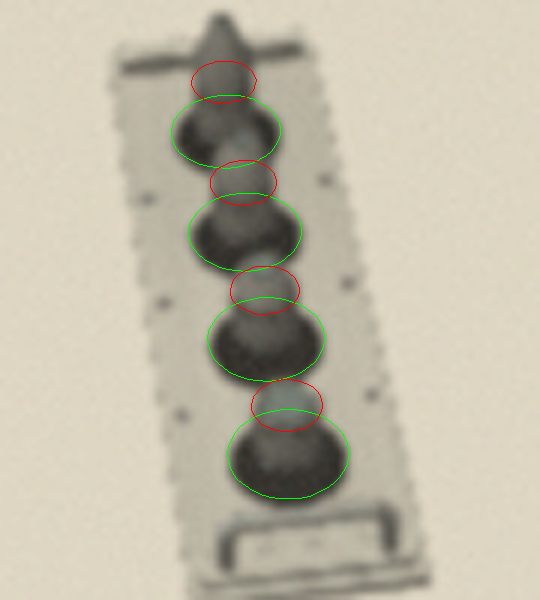

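Both views show all four about 2 to 2.5 mm too far towards +y. There's plenty of time, so I'll re-grip each one and shift it back.

```bash
python3 - <<'E'
from station import r
from h import *
for n in(34,46,58,70):
    x,y=P[n];h=.0345+.163;up=.13+.163
    r.reach(*pose(r,x,y,.13,-94.8))
    r.servo_line([x,y,h],speed=.12);r.grab(20);o=r.sense()["opening"]
    r.servo_line([x,y,h+.004],speed=.03);r.servo_line([x,y-.0023,h+.004],speed=.03)
    r.servo_line([x,y-.0023,h],speed=.03);r.wait(.15);r.let_go()
    r.servo_line([x,y-.0023,up],speed=.15);print(n,o,r.sense()["clock"])
r.reach(*pose(r,.45,-.25,.25,-94.8));r.move_joints([-74.238,5.22,70.514,0,104.267,-3.249])
s=r.snapshot("top");b=r.snapshot("side")["frame"][:,:,::-1];print(r.sense()["clock"])
f=cv2.GaussianBlur(s["frame"],(3,3),0).astype(int).max(2)
X,Y=np.meshgrid(np.arange(560),np.arange(420))
for (n,p),c in zip(P.items(),[(157.4,208.9),(183.3,211.1),(209.2,213.3),(235.1,215.5)]):
    for q,a in blobs((f>40)&((X-c[0])**2+(Y-c[1])**2<8.3**2),40,400):print(n,a,((ray(s,*q,.031)-p)*1000).round(1))
g=lambda i,x,y,w,h,W,H:cv2.resize(cv2.convertScaleAbs(i[y:y+h,x:x+w],alpha=1.8),(W,H),interpolation=cv2.INTER_CUBIC)
cv2.imwrite("pics/c6.png",np.hstack([g(s["frame"][:,:,::-1],130,180,140,60,500,214*2)[:400],g(b,220,110,90,110,300,400)]))
E
```

```text
34 0.029278771643124438 54.1833
46 0.02986576677749111 59.2083
58 0.029463045357394038 64.225
70 0.02954203841872432 69.2417
72.9083
70 115 [-0.8  1.1]
58 117 [-0.9  0.9]
46 108 [-0.9 -0.3]
34 126 [-0.1 -0.5]
```

View pics/c6.png

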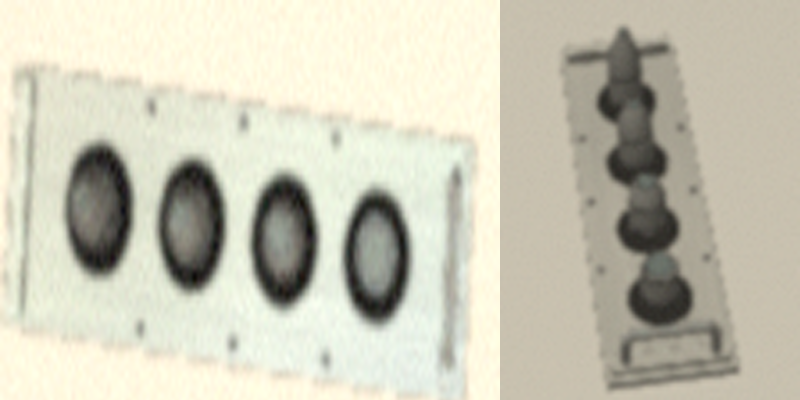

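All four are upright, in height order from the handle, and centred to about 1 mm.

```bash
python3 -c "
from station import r
print(r.hand_in())"
```

```text
the job is handed in; nothing more can be done
None
```

The job is handed in at about 73 s of the allowed 101: all four objectives stand upright on their pads, shortest next to the handle and tallest at the far end, each within about 1.5 mm of centre by the top camera.

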